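Put the gem jars away after weighing

TASK

The weighing is done: take the four stacked gem jars off the carat scale's pan and put each one upright into the well of its own size in the jar tray, sitting flat on the bottom of the well. Leave the scale empty with its clear lid shut.

Things in the scene. Friction and masses are not known exactly. Their poses are not given: they have to be found in the camera images.
- jar_large: The largest gem jar: round, closed, with a fixed black lid 50 mm across (base 47 mm across), 24 mm high in all, flat above and below, 10 to 20 g; it starts upright at the bottom of the stack, on the pan. Origin: centre of its underside; z is its axis, up. The jars only rest on one another, about concentric (within 3 mm).
- jar_medium: The second largest gem jar: round, closed, with a fixed white lid 40 mm across (base 38 mm across), 20 mm high in all, flat above and below, 10 to 20 g; it starts upright second from the bottom of the stack. Origin: centre of its underside; z is its axis, up. The jars only rest on one another, about concentric (within 3 mm).
- jar_small: The second smallest gem jar: round, closed, with a fixed black lid 30 mm across (base 28 mm across), 18 mm high in all, flat above and below, 10 to 20 g; it starts upright third from the bottom of the stack. Origin: centre of its underside; z is its axis, up. The jars only rest on one another, about concentric (within 3 mm).
- jar_tiny: The smallest gem jar: round, closed, with a fixed white lid 20 mm across (base 18 mm across), 16 mm high in all, flat above and below, 10 to 20 g; it starts upright on top of the stack. Origin: centre of its underside; z is its axis, up. The jars only rest on one another, about concentric (within 3 mm).
- well_large: Insert for the largest jar: fixed dark grey block 77 x 77 x 12 mm with one round well 60 mm across, 5 mm deep, pale at the bottom, in the middle of its top. Origin: centre of its underside, below the well's centre; z up; well floor at z = +7, top at +12 mm. The four inserts fill a low wooden tray 166 mm square, two by two, 77 mm apart, in varying corners; its rim is 2 mm below their tops.
- well_medium: Insert for the second largest jar: fixed dark grey block 77 x 77 x 12 mm with one round well 50 mm across, 5 mm deep, pale at the bottom, in the middle of its top. Origin: centre of its underside, below the well's centre; z up; well floor at z = +7, top at +12 mm. The four inserts fill a low wooden tray 166 mm square, two by two, 77 mm apart, in varying corners; its rim is 2 mm below their tops.
- well_small: Insert for the second smallest jar: fixed dark grey block 77 x 77 x 12 mm with one round well 40 mm across, 5 mm deep, pale at the bottom, in the middle of its top. Origin: centre of its underside, below the well's centre; z up; well floor at z = +7, top at +12 mm. The four inserts fill a low wooden tray 166 mm square, two by two, 77 mm apart, in varying corners; its rim is 2 mm below their tops.
- well_tiny: Insert for the smallest jar: fixed dark grey block 77 x 77 x 12 mm with one round well 30 mm across, 5 mm deep, pale at the bottom, in the middle of its top. Origin: centre of its underside, below the well's centre; z up; well floor at z = +7, top at +12 mm. The four inserts fill a low wooden tray 166 mm square, two by two, 77 mm apart, in varying corners; its rim is 2 mm below their tops.
- scale: The pocket carat scale, 205 x 128 mm, fixed to the bench. Origin: centre of its underside, on the bench; its x axis points from the button end (near the robot) to the lid's hinge, z up. The flat round pan is 82 mm across, centred at x = +40 mm, its top 40 mm above the bench. The clear lid's hinge runs along y at x = +90, z = +39 mm; closed, the lid's flat top is 69 mm high.
- scale_lid (a joint): Clear lid of the scale: light box-shaped hood 104 long, 108 wide, 34 mm deep. Angle in rad: 0 shut; starts open at 1.6 to 1.75 (its stop), standing behind the pan, hollow side to the robot; at 1.75 its free edge is 146 mm above the bench and its flat back face reaches x = +139 mm in the scale's frame. It stays open by its weight; pushed towards the pan to below 1.1 it falls shut.
Mind the look-alikes: they are no part of the job. Leave any green look-alike of the well_tiny alone. What is shaped like the jar_medium but pink is not meant.

How it is judged:
At the end, for the whole second after the job is handed in: Each of the four jars stands at rest in the well of its own size: its centre within 8 mm of the well's centre, its underside within 2.5 mm of the well's floor, tilted less than 0.1 rad; and the scale's lid is shut (below 0.06 rad) and still (horizontal distance between jar_large and well_large below 0.008 m and z of jar_large in the frame of well_large between 0.004 and 0.0095 m and angle between each of jar_large, jar_medium, jar_small, jar_tiny's own z axis and vertical below 0.1 rad and linear speed of each of jar_large, jar_medium, jar_small, jar_tiny below 0.02 m/s and horizontal distance between jar_medium and well_medium below 0.008 m and z of jar_medium in the frame of well_medium between 0.004 and 0.0095 m and horizontal distance between jar_small and well_small below 0.008 m and z of jar_small in the frame of well_small between 0.004 and 0.0095 m and horizontal distance between jar_tiny and well_tiny below 0.008 m and z of jar_tiny in the frame of well_tiny between 0.004 and 0.0095 m and value of joint scale_lid below 0.06 rad and velocity of joint scale_lid below 0.1 rad/s); the robot touches nothing.
It also fails if it takes over 141 s, if anything falls off the work surface, if the arm or the gripper's body presses on something with over 40 N, if the wrist force passes 120 N, or if a joint passes its speed limit or range.

ROBOT

A 6-joint arm with a two-finger parallel gripper is mounted at the origin on the work surface; the furniture and walls round the work are solid. World frame = base frame: x ahead of the robot, y to its left, z up, the work surface at z = 0. Lengths are in m, angles in rad, forces in N, time in s.
With the tool pointing down it reaches from about 0.35 to 0.95 m from the base axis. Payload 17.4 kg.
Tool frame: the origin (TCP) lies midway between the tips of the shut fingers; the grasp point (between the pads) lies 19 mm behind it; z points along the fingers, y is the line along which they close (so a half turn about z gives the same grasp; the last joint's range is limited). The gripper opens to 93 mm and grips with 3 to 60 N. Pads are 15 mm wide; open, the fingers measure 128 mm over their backs; the gripper's body (75 mm by 188 mm) begins 65 mm behind the grasp point.
Start: joints at [1.093, 0.116, 1.442, -0, 1.584, -0.038], TCP at [0.287, 0.611, 0.219] pointing down, gripper open.
Joint ranges: [-2.83, 2.83], [-0.83, 2.19], [0.07, 2.5], [-1.14, 4.28], [0.01, 3], [-2.97, 2.97]. Speed limits (rad/s): [1.89, 1.89, 2.22, 3.14, 3.14, 3.14].

INTERFACE

Orientations are given as a unit quaternion [x, y, z, w].
In Python, from rig import status, imaging, order gives the robot as it stands.
- The arm moves only by the tool arm_command, never from a script. Its argument "series" is text: rows parted by semicolons, each of 5 numbers parted by spaces: the closure in counts, from 0 (fully open) to 255 (shut), then the shift along the tool's x, y, z in mm, then the turn about the tool's z in rad. A call has 1 to 20 rows; each row shifts and turns the commanded pose from where the row before left it, along the tool's axes as they then stand; what a row does not reach is not made up. A row lasts 1/10 s, in which the tool goes at most 50 mm and 8.59 degrees, less where a joint would pass 70% of its speed; a pose out of reach is approached as far as the arm can. A call with a gripper value outside its range is refused whole. The fingers move at their own pace and stop on an object; "squeeze" is the grip in N (left out, the last holds). Time passes only in rows, so rows that do not move let the fingers close. It gives the time, the measured TCP pose, the force, the opening and the grip force at its end, in the units of the state.
- status.sense(): the state, without advancing time (a new reading comes with each control period).
- imaging.read_camera(name): name is "side" or "top" or "wrist"; returns a dict with "frame" (420x560x3 uint8, red, green, blue), "range_z" (420x560 float32, m along the optical axis (not along the pixel's ray), 0 where there is no reading), "fovy" (degrees; the focal length in pixels is half the picture's height over the tangent of half this angle, whatever the lens; pixels are square), "cx", "cy" (the principal point, pixels), "world_to_cam" (4x4, takes a point from world to camera coordinates); the wrist camera has in their place "mount" (4x4, takes a point from camera to tool coordinates, whose origin is the TCP and whose axes are the flange's). Camera axes: x right, y down, z forward; pixel columns grow to the right and rows downward; lengths in m; the calibration is good to about 2 mm. A picture is of the moment at which its call begins: read the wrist's pose just before it.
- order.job_done(): hands the job in; it is judged then, once.
The state is a dict: "clock": time; "joint_pos": joint angles; "qvel": joint speeds; "tau": joint torques, N m; "eef_pos": TCP position; "orientation": TCP orientation; "contact_force": force on the tool from outside, world axes, zero at the start; "torque": the same for the moment, N m; "finger_gap": opening from 0.0 (shut) to 1.0 (fully open); "grasp_force": force on a finger pad.
Only numpy, scipy, OpenCV 4.12 (cv2) and the standard library are available. Lean on these libraries where they do the work, as an engineer would, in place of code of your own. Each camera call takes 0.05 s, during which the arm holds its last target. There are 200 camera calls.

## Working session

There is one attempt and no reset: what is moved stays moved. The work goes in short steps, Python scripts to look and compute and a tool call to move; the robot and the scene stay as the last step left them, time stands still between calls to the robot, and variables do not carry over. Pictures are saved under pics/ and viewed, at most 14 in all, crops included, and the job is handed in when it is done.

Besides the shell and the picture viewer there is one more tool, called after "Call:" as name(argument=value, ...), one argument or row to a line, values as JSON. arm_command: Moves the arm, as the interface text tells. Its arguments: {"type":"object","properties":{"series":{"type":"string"},"squeeze":{"type":"number"}},"required":["series"]}

```bash
mkdir -p pics; cat > h.py <<'E'
import numpy as np,cv2
from rig import status,imaging,order
def snap(n,f=None):
    d=imaging.read_camera(n)
    np.savez('/tmp/%s.npz'%n,**{k:np.array(v) for k,v in d.items()})
    if f: cv2.imwrite('pics/'+f,cv2.cvtColor(d['frame'],cv2.COLOR_RGB2BGR))
    return d
def load(n): return dict(np.load('/tmp/%s.npz'%n))
def cloud(d):
    h,w=d['range_z'].shape; f=h/2/np.tan(np.radians(d['fovy'])/2)
    v,u=np.mgrid[:h,:w]; z=d['range_z']
    P=np.stack([(u-d['cx'])/f*z,(v-d['cy'])/f*z,z,np.ones_like(z)],-1)
    return (P@np.linalg.inv(d['world_to_cam']).T)[...,:3]
E
python3 - <<'E'
from h import *
s=status.sense();print(s)
for n in('top','side'):
    d=snap(n,n+'0.png');print(n,d['fovy'],d['cx'],d['cy'],np.round(np.linalg.inv(d['world_to_cam']),3).tolist())
E
```

```text
{'clock': 0.0, 'joint_pos': array([ 1.09320826e+00,  1.16469817e-01,  1.44229748e+00,  8.37022210e-07,
        1.58400947e+00, -3.77819523e-02]), 'qvel': array([-0.00023111,  0.00059131,  0.00070653, -0.00031504,  0.00108693,
        0.00024083]), 'tau': array([-4.70600251e-03, -7.21296501e+01, -6.22592711e+01,  7.76394247e-02,
        2.43565778e-02, -1.19028973e-04]), 'eef_pos': array([0.28728565, 0.6105677 , 0.21789609]), 'orientation': array([ 2.18134972e-01,  9.75918431e-01, -5.72400018e-04, -1.51285497e-04]), 'contact_force': array([ 0.08943687,  0.38142269, -0.39789386]), 'torque': array([-0.02015128,  0.02778929,  0.00488729]), 'grasp_force': 0.0, 'finger_gap': 0.9977893816982231}
top 43.329569624741694 283.13262686707185 211.867082911566 [[-0.014, -0.995, 0.1, 0.439], [-1.0, 0.014, -0.001, 0.098], [-0.001, -0.1, -0.995, 1.295], [0.0, 0.0, 0.0, 1.0]]
side 52.58632010770039 285.65709592224704 214.42417903291778 [[0.84, -0.359, 0.407, 0.169], [-0.543, -0.562, 0.624, -0.496], [0.004, -0.745, -0.667, 0.683], [0.0, 0.0, 0.0, 1.0]]
```

View pics/top0.png

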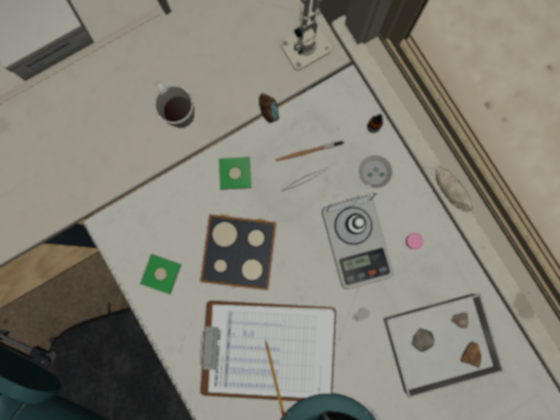

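View pics/side0.png

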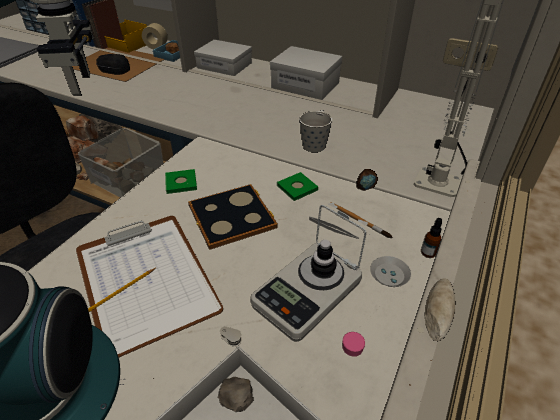

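Top view: the tray is at (239,251), with pale wells at (224,235), (257,238), (252,269) and (221,266). The scale is at (357,243), with the stack at about (356,223). The green blocks at (235,173) and (160,274) are look-alikes of well_tiny. The pink disc at (415,241) is the look-alike of jar_medium. I'll measure and confirm in a crop.

```bash
python3 - <<'E'
from h import *
d=load('top');P=cloud(d);im=d['frame']
g=cv2.cvtColor(im,cv2.COLOR_RGB2GRAY)
m=np.zeros_like(g);m[218:287,205:272]=(g[218:287,205:272]>110)
n,l,st,c=cv2.connectedComponentsWithStats(m)
for i in range(1,n):
    if st[i,4]>40:
        q=P[l==i];print('well',c[i].round(1),st[i,4],q.mean(0).round(4),'diam',round(2*np.sqrt(st[i,4]/np.pi)*np.median(load('top')['range_z'][l==i])/(210/np.tan(np.radians(d['fovy'])/2)),4))
# scale heights
R=P[180:300,310:400]
for lo,hi in((.112,.125),(.094,.106),(.074,.09),(.058,.07),(.036,.045),(.02,.035)):
    k=(R[...,2]>lo)&(R[...,2]<hi);q=R[k];print(lo,hi,k.sum(),q.mean(0).round(4) if len(q) else '',q.min(0).round(3),q.max(0).round(3))
k=((R[...,2]>.01)&(R[...,2]<.05)).astype(np.uint8)
q=R[k>0][:,:2].astype(np.float32);r=cv2.minAreaRect(q);print(r,cv2.boxPoints(r))
a=cv2.resize(im[155:305,140:430],None,fx=2.7,fy=2.7,interpolation=cv2.INTER_CUBIC)
cv2.imwrite('pics/c1.png',a[...,::-1])
d=load('side');P=cloud(d);R=P[195:340,245:370]
for lo,hi in((.112,.125),(.095,.106),(.074,.09),(.058,.07)):
    k=(R[...,2]>lo)&(R[...,2]<hi);q=R[k];print('side',lo,k.sum(),np.median(q,0).round(4),q.min(0).round(3),q.max(0).round(3))
E
```

```text
well [205.8 226.6] 53 [0.5351 0.2874 0.    ] diam 0.0202
well [260.1 218.8] 64 [0.5502 0.1527 0.027 ] diam 0.0221
well [224.3 233.8] 455 [0.5157 0.2399 0.0193] diam 0.0585
well [255.6 237.6] 203 [0.5055 0.1644 0.0171] diam 0.0391
well [220.2 265.4] 112 [0.4399 0.2497 0.0224] diam 0.0289
well [251.7 269.4] 327 [0.4292 0.175  0.0112] diam 0.0493
well [270.2 276.5] 57 [0.4113 0.1306 0.0042] diam 0.0207
well [216.9 285. ] 83 [0.3926 0.2605 0.0005] diam 0.025
0.112 0.125 69 [ 0.5356 -0.0704  0.1174] [ 0.523 -0.109  0.112] [ 0.594 -0.004  0.123]
0.094 0.106 69 [ 0.5337 -0.0698  0.1015] [ 0.519 -0.109  0.095] [ 0.593 -0.005  0.106]
0.074 0.09 103 [ 0.5303 -0.0675  0.0841] [ 0.514 -0.109  0.076] [ 0.593 -0.005  0.089]
0.058 0.07 123 [ 0.5355 -0.0663  0.0638] [ 0.51  -0.11   0.058] [ 0.592 -0.006  0.07 ]
0.036 0.045 1619 [ 0.4885 -0.078   0.0385] [ 0.383 -0.158  0.036] [0.595 0.002 0.045]
0.02 0.035 1968 [ 0.486  -0.0781  0.0324] [ 0.382 -0.163  0.02 ] [0.601 0.004 0.035]
((0.5124545097351074, -0.07981332391500473), (0.16703690588474274, 0.2614554762840271), 89.79151916503906) [[ 0.38142374 -0.16285555]
 [ 0.64287746 -0.1638069 ]
 [ 0.6434853   0.0032289 ]
 [ 0.38203156  0.00418025]]
side 0.112 98 [ 0.5319 -0.0747  0.118 ] [ 0.521 -0.111  0.112] [ 0.596 -0.002  0.123]
side 0.095 122 [ 0.527  -0.0796  0.1018] [ 0.517 -0.11   0.095] [ 0.593 -0.004  0.105]
side 0.074 197 [ 0.5227 -0.0819  0.0837] [ 0.511 -0.112  0.074] [ 0.594 -0.003  0.09 ]
side 0.058 200 [ 0.5221 -0.0865  0.0642] [ 0.508 -0.111  0.058] [ 0.592 -0.004  0.07 ]
```

View pics/c1.png

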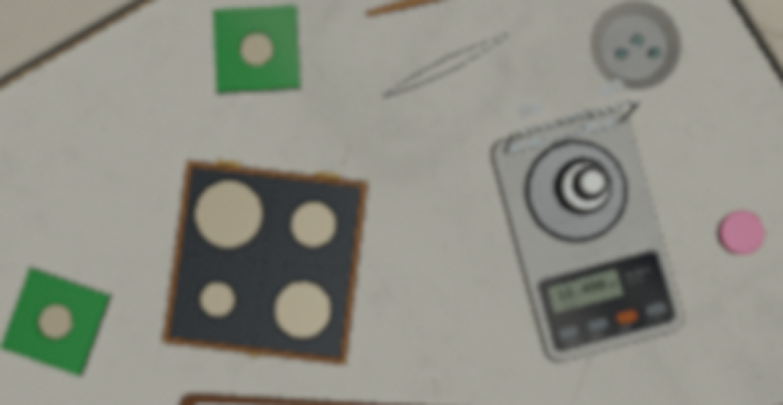

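The wells match their sizes: large (224,234), small (256,238), tiny (220,265), medium (252,269). They are the pale circles in dark grey blocks; the green ones and the pink disc are excluded. The stack is on the pan, at about crop (590,183). Next I'll turn to the scale's yaw and move over the tray for a wrist look.

Call:
arm_command(
  series="0 0 0 0 -0.128;0 0 0 0 -0.128;0 0 0 0 -0.128;0 0 0 0 -0.128;0 0 0 0 -0.128;0 -7 -29 -9 0;0 -7 -29 -9 0;0 -7 -29 -9 0;0 -7 -29 -9 0;0 -7 -29 -9 0;0 -7 -29 -9 0;0 -7 -29 -9 0;0 -7 -29 -9 0;0 -7 -29 -9 0;0 -7 -29 -9 0;0 -7 -29 -9 0;0 -7 -29 -9 0;0 -7 -29 -9 0;0 -7 -29 -9 0;0 -9 -26 -6 0",
)

```text
clock: 2.1
eef_pos: [0.4785, 0.2074, 0.3512]
orientation: [-0.1, 0.995, 0.0, 0.0]
contact_force: [-0.6, -0.5, -0.1]
finger_gap: 1.0
grasp_force: 0.0
```

```bash
cat >> h.py <<'E'
from scipy.spatial.transform import Rotation as Ro
def wrist(f=None):
    s=status.sense(); d=imaging.read_camera('wrist')
    T=np.eye(4);T[:3,:3]=Ro.from_quat(s['orientation']).as_matrix();T[:3,3]=s['eef_pos']
    d['world_to_cam']=np.linalg.inv(T@d['mount'])
    np.savez('/tmp/wrist.npz',**{k:np.array(v) for k,v in d.items()})
    if f: cv2.imwrite('pics/'+f,d['frame'][...,::-1])
    return d
def go(x,y,z,yaw=None):
    "shift in tool axes (mm) to a world target; yaw of tool y"
    s=status.sense();R=Ro.from_quat(s['orientation']).as_matrix();a=np.arctan2(R[1,1],R[0,1])
    t=0 if yaw is None else -(yaw-a)
    D=np.array([x,y,z])-s['eef_pos']; R2=R@Ro.from_euler('z',t).as_matrix()
    print('at',s['eef_pos'].round(4),'yaw',a.round(3),'tilt',R[:,2].round(4),'turn',round(t,3),'shift',(R2.T@D*1000).round(1),'t',round(s['clock'],1))
def hit(d,u,v,z):
    "pixel ray meets plane z"
    h=d['range_z'].shape[0]; f=h/2/np.tan(np.radians(d['fovy'])/2);T=np.linalg.inv(d['world_to_cam'])
    r=T[:3,:3]@np.array([(u-d['cx'])/f,(v-d['cy'])/f,1]);return T[:3,3]+r*(z-T[2,3])/r[2]
E
python3 - <<'E'
from h import *
d=wrist('w1.png');print(d['mount'].round(3).tolist(),d['fovy'])
go(.533,-.07,.3)
d=load('top')
for u,v in((224.3,233.8),(255.6,237.6),(220.2,265.4),(251.7,269.4)):print(hit(d,u,v,.01).round(4))
E
```

```text
[[-0.0, -0.971, -0.241, 0.067], [1.0, -0.001, 0.001, -0.0], [-0.001, -0.241, 0.971, -0.166], [0.0, 0.0, 0.0, 1.0]] 63.44082403109782
at [0.48   0.205  0.3518] yaw 1.769 tilt [ 1.4e-03 -8.0e-04 -1.0e+00] turn 0 shift [   2.4 -280.    52.1] t 2.1
[0.5162 0.241  0.01  ]
[0.5059 0.1649 0.01  ]
[0.4398 0.2511 0.01  ]
[0.4291 0.175  0.01  ]
```

View pics/w1.png

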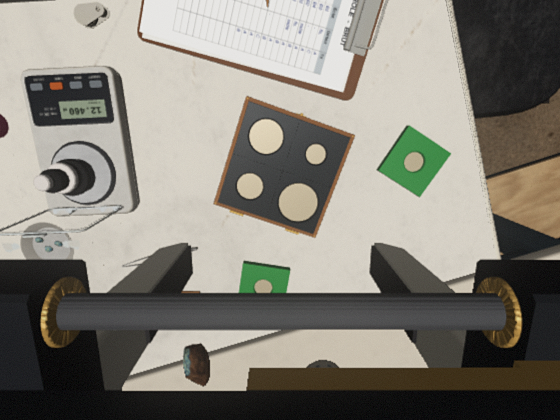

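The wrist view shows the wells at medium (266,136), tiny (316,154), small (250,186) and large (298,203). The green blocks lie outside the tray. I'll measure these and then move above the stack.

```bash
python3 - <<'E'
from h import *
d=load('wrist');P=cloud(d);g=cv2.cvtColor(d['frame'],cv2.COLOR_RGB2GRAY)
f=210/np.tan(np.radians(d['fovy'])/2)
m=(g>110).astype(np.uint8);n,l,st,c=cv2.connectedComponentsWithStats(m)
C={}
for nm,p in dict(medium=(266,136),tiny=(316,154),small=(250,186),large=(298,203)).items():
    i=l[p[1],p[0]];z=np.median(P[l==i][:,2]);h=hit(d,*c[i],z);C[nm]=h
    print(nm,c[i].round(1),st[i,4],'z',z.round(4),h.round(4),'diam',round(2*np.sqrt(st[i,4]/np.pi)*np.median(d['range_z'][l==i])/f,4))
k=['large','small','tiny','medium'];print([round(np.linalg.norm(C[a][:2]-C[b][:2]),4) for a,b in(('large','small'),('large','tiny'),('small','medium'),('tiny','medium'))],np.mean(list(C.values()),0))
b=P[100:235,220:350];gg=g[100:235,220:350];print('insert top',np.median(b[(gg<60)][:,2]))
E
```

```text
medium [265.7 135.9] 948 z 0.0113 [0.4282 0.1754 0.0113] diam 0.0505
tiny [315.4 153.6] 324 z 0.0113 [0.4387 0.2518 0.0113] diam 0.0299
small [249.5 185.5] 542 z 0.0112 [0.5046 0.1652 0.0112] diam 0.0395
large [297.7 201.7] 1161 z 0.0112 [0.5147 0.2415 0.0112] diam 0.0585
[np.float64(0.077), np.float64(0.0766), np.float64(0.0771), np.float64(0.0771)] [0.47156754 0.20847504 0.01123718]
insert top 0.0156691938075873
```

Call:
arm_command(
  series="0 2 -25 0 0;0 2 -28 0 0;0 2 -28 0 0;0 2 -28 0 0;0 2 -28 0 0;0 2 -28 0 0;0 2 -28 0 0;0 2 -28 0 0;0 2 -28 0 0;0 2 -28 0 0;0 0 0 0 0;0 0 0 0 0",
)

```text
clock: 3.35
eef_pos: [0.5136, -0.067, 0.3503]
orientation: [-0.099, 0.995, 0.0, -0.0]
contact_force: [0.0, -0.1, 0.6]
finger_gap: 1.002
grasp_force: 0.0
```

```bash
python3 - <<'E'
from h import *
d=wrist('w2.png');go(.533,-.07,.3)
E
```

```text
at [ 0.5136 -0.0665  0.3504] yaw 1.771 tilt [-4.e-04  2.e-04 -1.e+00] turn 0 shift [-18.3  -7.3  50.4] t 3.4
```

View pics/w2.png

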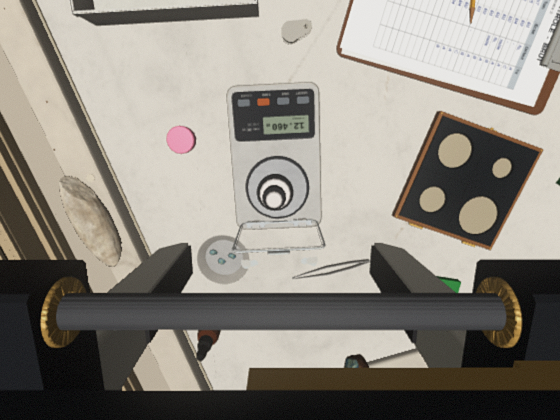

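The wrist view looks straight down on the scale. The stack is at (273,195), with tiny's white lid at about (273,199) and the open lid behind it at about (280,235). Now I'll fit the centre of each jar top by height.

```bash
python3 - <<'E'
from h import *
d=load('wrist');P=cloud(d)[150:215,235:315].reshape(-1,3)
for nm,z in(('tiny',.118),('small',.102),('medium',.084),('large',.064),('pan',.04)):
    q=P[abs(P[:,2]-z)<.003];q=q[:,:2].astype(np.float32)
    c,r=cv2.minEnclosingCircle(q);print(nm,len(q),np.round(c,4),round(2*r,4))
a=cv2.resize(d['frame'][145:260,220:340],None,fx=5,fy=5,interpolation=cv2.INTER_CUBIC);cv2.imwrite('pics/c2.png',a[...,::-1])
E
```

```text
tiny 210 [ 0.5315 -0.0721] 0.02
small 218 [ 0.5319 -0.0719] 0.03
medium 267 [ 0.5308 -0.0714] 0.04
large 301 [ 0.5329 -0.0714] 0.0502
pan 1533 [ 0.5284 -0.0676] 0.0883
```

View pics/c2.png

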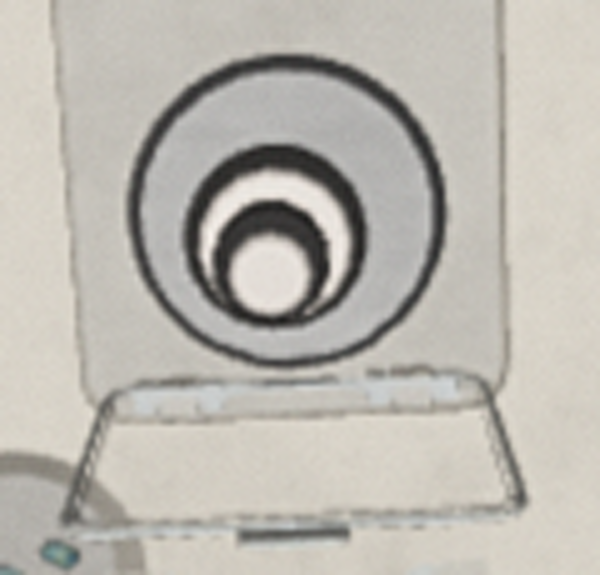

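Call:
arm_command(
  series="120 -8 -5 0 0;120 -8.4 -4 0 0;120 0 0 25 0;120 0 0 25 0;120 0 0 25 0;120 0 0 25 0;120 0 0 25 0;120 0 0 25 0;120 0 0 20 0;120 0 0 20 0;120 0 0 15 0;120 0 0 10 0;120 0 0 5 0;120 0 0 0 0;120 0 0 0 0",
  squeeze=8,
)

```text
clock: 4.9
eef_pos: [0.5319, -0.0724, 0.1314]
orientation: [-0.1, 0.995, -0.0, 0.0]
contact_force: [0.6, 0.9, 0.2]
finger_gap: 0.529
grasp_force: 0.0
```

```bash
python3 - <<'E'
from h import *
go(.5315,-.0721,.1095,1.771)
E
```

```text
at [ 0.5319 -0.0724  0.1314] yaw 1.771 tilt [ 9.e-04 -2.e-04 -1.e+00] turn 0.0 shift [ 0.3  0.4 21.9] t 4.9
```

Call:
arm_command(
  series="120 0 0 10 0;120 0 0 8 0;120 0 0 4 0;120 0 0 0 0;255 0 0 0 0;255 0 0 0 0;255 0 0 0 0;255 0 0 0 0;255 0 0 0 0;255 0 0 0 0;255 0 0 0 0;255 0 0 0 0;255 0 0 -5 0;255 0 0 -10 0;255 0 0 -20 0;255 0 0 -20 0;255 0 0 -20 0;255 0 0 0 0;255 0 0 0 0",
)

```text
clock: 6.8
eef_pos: [0.5316, -0.0723, 0.1839]
orientation: [-0.1, 0.995, -0.0, 0.0]
contact_force: [1.0, -0.7, -1.0]
finger_gap: 0.208
grasp_force: 8.0
```

```bash
python3 - <<'E'
from h import *
wrist();snap('side','s2.png');go(.4387,.2516,.07)
d=load('wrist');P=cloud(d);q=P.reshape(-1,3);q=q[abs(q[:,2]-.102)<.003];q=q[np.hypot(q[:,0]-.532,q[:,1]+.072)<.03]
c,r=cv2.minEnclosingCircle(q[:,:2].astype(np.float32));print('small',len(q),np.round(c,4),2*r)
E
```

```text
at [ 0.5312 -0.0723  0.1827] yaw 1.771 tilt [-1.1e-03  2.0e-04 -1.0e+00] turn 0 shift [ 26.1 335.7 112.9] t 6.9
small 1157 [ 0.532  -0.0718] 0.030161885544657707
```

Call:
arm_command(
  series="255 1 12 0 0;255 2 24 0 0;255 2.1 28 0 0;255 2.1 28 0 0;255 2.1 28 0 0;255 2.1 28 0 0;255 2.1 28 0 0;255 2.1 28 0 0;255 2.1 28 0 0;255 2.1 28 0 0;255 2.1 28 0 0;255 2.1 24 0 0;255 2.1 16 0 0;255 2 7.7 0 0;255 0 0 20 0;255 0 0 25 0;255 0 0 25 0;255 0 0 25 0;255 0 0 18 0;255 0 0 0 0",
)

```text
clock: 8.9
eef_pos: [0.4357, 0.2503, 0.068]
orientation: [-0.1, 0.995, -0.001, -0.002]
contact_force: [0.0, 0.1, 0.0]
finger_gap: 0.211
grasp_force: 8.0
```

```bash
python3 - <<'E'
from h import *
go(.4387,.2516,.0195)
E
```

```text
at [0.4357 0.2503 0.068 ] yaw 1.771 tilt [-0.0038 -0.002  -1.    ] turn 0 shift [-3.4  0.7 48.4] t 8.9
```

Call:
arm_command(
  series="255 -3 0.5 10 0;255 0 0 15 0;255 0 0 10 0;255 0 0 5 0;255 0 0 4 0;255 0 0 2 0;255 0 0 1.5 0;255 0 0 0 0;255 0 0 0 0;255 0 0 0 0",
)

```text
clock: 9.9
eef_pos: [0.4402, 0.2522, 0.0234]
orientation: [-0.1, 0.995, 0.0, 0.0]
contact_force: [0.2, 0.4, 0.4]
finger_gap: 0.207
grasp_force: 8.0
```

```bash
python3 - <<'E'
from h import *
go(.4387,.2516,.0195)
E
```

```text
at [0.4402 0.2522 0.0234] yaw 1.771 tilt [ 3.e-04  2.e-04 -1.e+00] turn 0 shift [ 1.6 -0.3  3.9] t 9.9
```

Call:
arm_command(
  series="255 1.2 0 1.5 0;255 0 0 1 0;255 0 0 0.7 0;255 0 0 0 0;255 0 0 0 0;120 0 0 0 0;120 0 0 0 0;120 0 0 0 0;120 0 0 0 0;120 0 0 -5 0;120 0 0 -15 0;120 0 0 -25 0;120 0 0 -30 0;120 0 0 -30 0;120 0 0 -30 0;120 0 0 0 0;120 0 0 0 0",
)

```text
clock: 11.6
eef_pos: [0.4391, 0.252, 0.1562]
orientation: [-0.1, 0.995, 0.0, 0.001]
contact_force: [0.1, -1.0, -0.1]
finger_gap: 0.53
grasp_force: 0.0
```

```bash
cat >> h.py <<'E'
def disc(z,x,y,r):
    d=wrist();q=cloud(d).reshape(-1,3);q=q[np.hypot(q[:,0]-x,q[:,1]-y)<r];q=q[abs(q[:,2]-z)<.003]
    if len(q)<5: print('none');return
    c,r=cv2.minEnclosingCircle(q[:,:2].astype(np.float32));print('disc',len(q),np.round(c,4),round(2*r,4),'z',np.median(q[:,2]).round(4),q[:,2].std().round(4))
E
python3 - <<'E'
from h import *
disc(.0265,.4387,.2516,.025);go(.532,-.0718,.18)
E
```

```text
disc 377 [0.4389 0.2521] 0.0202 z 0.0268 0.0008
at [0.4387 0.2518 0.155 ] yaw 1.771 tilt [ 1.e-04  0.e+00 -1.e+00] turn 0 shift [ -27.1 -335.7  -25. ] t 11.7
```

Call:
arm_command(
  series="120 -2 -16 -15 0;120 -2.5 -26 -10 0;120 -2.5 -30 0 0;120 -2.5 -30 0 0;120 -2.5 -30 0 0;120 -2.5 -30 0 0;120 -2.5 -30 0 0;120 -2.5 -30 0 0;120 -2.5 -30 0 0;120 -2.5 -30 0 0;120 -2.1 -30 0 0;120 -1 -20 0 0;120 0 -3.7 0 0;120 0 0 0 0;120 0 0 20 0;120 0 0 25 0;120 0 0 15 0;120 0 0 0 0;120 0 0 0 0;120 0 0 0 0",
)

```text
clock: 13.65
eef_pos: [0.5332, -0.0714, 0.1212]
orientation: [-0.1, 0.995, -0.0, 0.001]
contact_force: [-0.0, 1.1, 0.5]
finger_gap: 0.531
grasp_force: 0.0
```

```bash
python3 - <<'E'
from h import *
go(.532,-.0718,.0920)
E
```

```text
at [ 0.5332 -0.0714  0.1212] yaw 1.771 tilt [ 1.5e-03 -3.0e-04 -1.0e+00] turn 0 shift [ 1.3 -0.1 29.2] t 13.7
```

Call:
arm_command(
  series="120 1 0 12 0;120 0 0 10 0;120 0 0 5 0;120 0 0 2 0;120 0 0 0 0;255 0 0 0 0;255 0 0 0 0;255 0 0 0 0;255 0 0 0 0;255 0 0 0 0;255 0 0 0 0;255 0 0 0 0;255 0 0 -5 0;255 0 0 -10 0;255 0 0 -20 0;255 0 0 -25 0;255 0 0 -15 0;255 0 0 0 0;255 0 0 0 0",
)

```text
clock: 15.55
eef_pos: [0.5316, -0.0717, 0.1655]
orientation: [-0.1, 0.995, 0.0, -0.0]
contact_force: [-0.0, 0.2, -0.6]
finger_gap: 0.32
grasp_force: 8.0
```

```bash
python3 - <<'E'
from h import *
disc(.084,.532,-.0718,.025);go(.5048,.165,.075)
E
```

```text
disc 1834 [ 0.5308 -0.0717] 0.04 z 0.0842 0.0007
at [ 0.5314 -0.0717  0.1649] yaw 1.771 tilt [-1.1e-03  2.0e-04 -1.0e+00] turn 0 shift [-21.1 237.2  90. ] t 15.6
```

Call:
arm_command(
  series="255 -2 14 0 0;255 -2.5 24 0 0;255 -2.5 28 0 0;255 -2.5 28 0 0;255 -2.5 28 0 0;255 -2.5 28 0 0;255 -2.5 28 0 0;255 -2 28 0 0;255 -1.5 20 0 0;255 0 11.2 0 0;255 0 0 0 0;255 0 0 25 0;255 0 0 30 0;255 0 0 25 0;255 0 0 10 0;255 0 0 0 0;255 0 0 0 0;255 0 0 0 0",
)

```text
clock: 17.4
eef_pos: [0.5054, 0.1648, 0.0774]
orientation: [-0.1, 0.995, 0.0, 0.001]
contact_force: [0.5, 0.2, -0.2]
finger_gap: 0.314
grasp_force: 8.0
```

```bash
python3 - <<'E'
from h import *
go(.5048,.165,.0195)
E
```

```text
at [0.5054 0.1648 0.0774] yaw 1.771 tilt [ 1.9e-03  5.0e-04 -1.0e+00] turn 0 shift [ 0.6  0.3 57.9] t 17.4
```

Call:
arm_command(
  series="255 0.5 0.3 10 0;255 0 0 15 0;255 0 0 12 0;255 0 0 9 0;255 0 0 5 0;255 0 0 3 0;255 0 0 1 0;255 0 0 0 0;255 0 0 0 0;255 0 0 0 0",
)

```text
clock: 18.4
eef_pos: [0.5042, 0.165, 0.0213]
orientation: [-0.1, 0.995, 0.0, 0.0]
contact_force: [0.2, 0.3, -0.2]
finger_gap: 0.316
grasp_force: 8.0
```

```bash
python3 - <<'E'
from h import *
go(.5048,.165,.0195)
E
```

```text
at [0.5042 0.165  0.0213] yaw 1.771 tilt [ 5.e-04  1.e-04 -1.e+00] turn 0 shift [-0.5 -0.1  1.8] t 18.4
```

Call:
arm_command(
  series="255 0 0 1 0;255 0 0 0.6 0;255 0 0 0 0;255 0 0 0 0;120 0 0 0 0;120 0 0 0 0;120 0 0 0 0;120 0 0 0 0;100 0 0 -5 0;100 0 0 -15 0;100 0 0 -25 0;100 0 0 -30 0;100 0 0 -30 0;100 0 0 -30 0;100 0 0 0 0;100 0 0 0 0",
)

```text
clock: 20.0
eef_pos: [0.5043, 0.165, 0.1557]
orientation: [-0.1, 0.995, 0.0, 0.001]
contact_force: [1.0, -0.5, -0.2]
finger_gap: 0.608
grasp_force: 0.0
```

```bash
python3 - <<'E'
from h import *
disc(.0288,.5048,.165,.03);go(.5308,-.0717,.155)
E
```

```text
disc 853 [0.5043 0.165 ] 0.03 z 0.0288 0.0008
at [0.5039 0.1649 0.1546] yaw 1.771 tilt [ 3.e-04  1.e-04 -1.e+00] turn 0 shift [  20.7 -237.2   -0.4] t 20.1
```

Small is seated. Next is medium: underside at 64 mm, tip at 72 mm.

Call:
arm_command(
  series="100 1 -16 0 0;100 2 -26 0 0;100 2.5 -28 0 0;100 2.5 -28 0 0;100 2.5 -28 0 0;100 2.5 -28 0 0;100 2.5 -28 0 0;100 2.5 -28 0 0;100 2 -20 0 0;100 0.7 -7.2 0 0;100 0 0 0 0;100 0 0 20 0;100 0 0 20 0;100 0 0 12 0;100 0 0 0 0;100 0 0 0 0;100 0 0 0 0",
)

```text
clock: 21.75
eef_pos: [0.5314, -0.0715, 0.1034]
orientation: [-0.1, 0.995, -0.0, 0.001]
contact_force: [0.5, -0.1, 1.0]
finger_gap: 0.607
grasp_force: 0.0
```

```bash
python3 - <<'E'
from h import *
go(.5308,-.0717,.072)
E
```

```text
at [ 0.5314 -0.0715  0.1034] yaw 1.771 tilt [ 1.3e-03 -3.0e-04 -1.0e+00] turn 0 shift [ 0.7 -0.1 31.4] t 21.8
```

Call:
arm_command(
  series="100 0.5 0 12 0;100 0 0 10 0;100 0 0 6 0;100 0 0 2.5 0;100 0 0 0 0;255 0 0 0 0;255 0 0 0 0;255 0 0 0 0;255 0 0 0 0;255 0 0 0 0;255 0 0 0 0;255 0 0 0 0;255 0 0 -5 0;255 0 0 -10 0;255 0 0 -20 0;255 0 0 -25 0;255 0 0 -15 0;255 0 0 0 0;255 0 0 0 0",
)

```text
clock: 23.65
eef_pos: [0.5303, -0.0717, 0.1464]
orientation: [-0.1, 0.995, 0.0, -0.0]
contact_force: [-0.2, -0.1, -0.9]
finger_gap: 0.424
grasp_force: 8.0
```

```bash
python3 - <<'E'
from h import *
disc(.064,.532,-.0718,.03);go(.4285,.1752,.075)
E
```

```text
disc 2036 [ 0.5327 -0.0715] 0.0503 z 0.0643 0.0007
at [ 0.5301 -0.0717  0.1458] yaw 1.771 tilt [-1.2e-03  2.0e-04 -1.0e+00] turn 0 shift [ 50.4 262.1  70.9] t 23.7
```

Call:
arm_command(
  series="255 3 14 0 0;255 5 25 0 0;255 5.5 28 0 0;255 5.5 28 0 0;255 5.5 28 0 0;255 5.5 28 0 0;255 5.5 28 0 0;255 5.5 28 0 0;255 4.5 28 0 0;255 3 20 0 0;255 1.4 7.1 0 0;255 0 0 0 0;255 0 0 20 0;255 0 0 25 0;255 0 0 25 0;255 0 0 0 0;255 0 0 0 0;255 0 0 0 0",
)

```text
clock: 25.5
eef_pos: [0.4301, 0.1751, 0.0783]
orientation: [-0.1, 0.995, 0.0, 0.001]
contact_force: [0.3, -0.1, -0.3]
finger_gap: 0.429
grasp_force: 8.0
```

```bash
python3 - <<'E'
from h import *
go(.4285,.1752,.0195)
E
```

```text
at [0.4301 0.1751 0.0783] yaw 1.771 tilt [ 1.5e-03  4.0e-04 -1.0e+00] turn 0 shift [ 1.7  0.4 58.8] t 25.5
```

Call:
arm_command(
  series="255 1.3 0.3 10 0;255 0 0 15 0;255 0 0 12 0;255 0 0 9 0;255 0 0 6 0;255 0 0 3 0;255 0 0 1 0;255 0 0 0 0;255 0 0 0 0;255 0 0 0 0",
)

```text
clock: 26.5
eef_pos: [0.4283, 0.1753, 0.0212]
orientation: [-0.1, 0.995, 0.0, 0.0]
contact_force: [0.3, 0.9, -0.2]
finger_gap: 0.427
grasp_force: 8.0
```

```bash
python3 - <<'E'
from h import *
go(.4285,.1752,.0195)
E
```

```text
at [0.4283 0.1753 0.0212] yaw 1.771 tilt [ 6.e-04  2.e-04 -1.e+00] turn 0 shift [-0.2 -0.1  1.7] t 26.5
```

Call:
arm_command(
  series="255 0 0 1 0;255 0 0 0.5 0;255 0 0 0 0;255 0 0 0 0;100 0 0 0 0;100 0 0 0 0;100 0 0 0 0;100 0 0 0 0;70 0 0 -5 0;70 0 0 -15 0;70 0 0 -25 0;70 0 0 -30 0;70 0 0 -30 0;70 0 0 -30 0;70 0 0 0 0;70 0 0 0 0",
)

```text
clock: 28.1
eef_pos: [0.4283, 0.1753, 0.1555]
orientation: [-0.1, 0.995, 0.0, 0.001]
contact_force: [-0.8, -0.1, -0.1]
finger_gap: 0.724
grasp_force: 0.0
```

```bash
python3 - <<'E'
from h import *
disc(.0308,.4285,.1752,.035);go(.5327,-.0715,.145)
E
```

```text
disc 1541 [0.4284 0.1754] 0.04 z 0.0308 0.0008
at [0.4279 0.1752 0.1544] yaw 1.771 tilt [ 1.e-04  0.e+00 -1.e+00] turn 0 shift [ -53.6 -262.6    9.4] t 28.1
```

Call:
arm_command(
  series="70 -3 -16 0 0;70 -5 -26 0 0;70 -6 -28 0 0;70 -6 -28 0 0;70 -6 -28 0 0;70 -6 -28 0 0;70 -6 -28 0 0;70 -6 -28 0 0;70 -5 -28 0 0;70 -3.6 -20 0 0;70 -1 -4.6 0 0;70 0 0 0 0;70 0 0 20 0;70 0 0 25 0;70 0 0 20 0;70 0 0 0 0;70 0 0 0 0;70 0 0 0 0",
)

```text
clock: 29.95
eef_pos: [0.5333, -0.0711, 0.0907]
orientation: [-0.1, 0.995, -0.0, 0.001]
contact_force: [0.7, 0.3, 0.8]
finger_gap: 0.723
grasp_force: 0.0
```

```bash
python3 - <<'E'
from h import *
go(.5327,-.0715,.0485)
E
```

```text
at [ 0.5333 -0.0711  0.0907] yaw 1.771 tilt [ 1.5e-03 -2.0e-04 -1.0e+00] turn 0 shift [ 0.7 -0.2 42.2] t 29.9
```

Call:
arm_command(
  series="70 0.5 0 12 0;70 0 0 12 0;70 0 0 9 0;70 0 0 5 0;70 0 0 3 0;70 0 0 1 0;70 0 0 0 0;255 0 0 0 0;255 0 0 0 0;255 0 0 0 0;255 0 0 0 0;255 0 0 0 0;255 0 0 0 0;255 0 0 -5 0;255 0 0 -10 0;255 0 0 -20 0;255 0 0 -25 0;255 0 0 -20 0;255 0 0 0 0;255 0 0 0 0",
)

```text
clock: 31.95
eef_pos: [0.5324, -0.0716, 0.1277]
orientation: [-0.1, 0.995, -0.0, 0.0]
contact_force: [0.3, -0.1, -0.3]
finger_gap: 0.535
grasp_force: 8.0
```

```bash
python3 - <<'E'
from h import *
go(.515,.2413,.085)
E
```

```text
at [ 0.5324 -0.0716  0.1277] yaw 1.771 tilt [ 7.e-04 -1.e-04 -1.e+00] turn 0 shift [-45.1 310.1  42.6] t 31.9
```

Call:
arm_command(
  series="255 -2 14 0 0;255 -3.5 24 0 0;255 -4.5 28 0 0;255 -4.5 28 0 0;255 -4.5 28 0 0;255 -4.5 28 0 0;255 -4.5 28 0 0;255 -4.5 28 0 0;255 -4.5 28 0 0;255 -4 28 0 0;255 -2.5 24 0 0;255 -1.6 16 0 0;255 0 8.1 0 0;255 0 0 0 0;255 0 0 20 0;255 0 0 20 0;255 0 0 0 0;255 0 0 0 0;255 0 0 0 0",
)

```text
clock: 33.85
eef_pos: [0.5154, 0.2411, 0.0886]
orientation: [-0.1, 0.995, 0.0, 0.001]
contact_force: [-0.0, -0.3, 0.3]
finger_gap: 0.533
grasp_force: 8.0
```

```bash
python3 - <<'E'
from h import *
go(.515,.2413,.02)
E
```

```text
at [0.5154 0.2411 0.0886] yaw 1.77 tilt [ 1.2e-03  4.0e-04 -1.0e+00] turn 0 shift [ 0.5  0.3 68.6] t 33.9
```

Call:
arm_command(
  series="255 0.4 0.2 12 0;255 0 0 18 0;255 0 0 15 0;255 0 0 10 0;255 0 0 6 0;255 0 0 3.5 0;255 0 0 1 0;255 0 0 0 0;255 0 0 0 0;255 0 0 0 0",
)

```text
clock: 34.85
eef_pos: [0.5147, 0.2415, 0.0223]
orientation: [-0.1, 0.995, 0.0, 0.0]
contact_force: [-0.3, -0.2, -0.3]
finger_gap: 0.537
grasp_force: 8.0
```

```bash
python3 - <<'E'
from h import *
go(.515,.2413,.02)
E
```

```text
at [0.5147 0.2415 0.0223] yaw 1.771 tilt [ 6.e-04  2.e-04 -1.e+00] turn 0 shift [-0.3 -0.3  2.3] t 34.9
```

Call:
arm_command(
  series="255 0 0 1.2 0;255 0 0 0.7 0;255 0 0 0 0;255 0 0 0 0;75 0 0 0 0;75 0 0 0 0;75 0 0 0 0;75 0 0 0 0;75 0 0 -5 0;75 0 0 -15 0;255 0 0 -25 0;255 0 0 -30 0;255 0 0 -30 0;255 0 0 -30 0;255 0 0 -30 0;255 0 0 -30 0;255 0 0 0 0;255 0 0 0 0",
)

```text
clock: 36.65
eef_pos: [0.5146, 0.2415, 0.2164]
orientation: [-0.1, 0.995, 0.0, 0.001]
contact_force: [0.2, -0.7, -1.3]
finger_gap: 0.063
grasp_force: 0.0
```

```bash
python3 - <<'E'
from h import *
disc(.0348,.515,.2413,.04);go(.6,-.05,.2)
d=snap('top');P=cloud(d)[170:300,300:420].reshape(-1,3)
q=P[(P[:,2]>.05)];q=q[np.hypot(q[:,0]-.58,q[:,1]+.06)<.15]
for lo in np.arange(.04,.16,.02):
    k=q[(q[:,2]>lo)&(q[:,2]<=lo+.02)];print('lid',lo.round(2),len(k),*( (k.min(0).round(3),k.max(0).round(3)) if len(k) else ()))
d=snap('side','s3.png')
E
```

```text
disc 1774 [0.515  0.2414] 0.0505 z 0.0349 0.0008
at [0.5143 0.2414 0.2151] yaw 1.771 tilt [ 2.e-04  1.e-04 -1.e+00] turn 0 shift [ -26.  -302.6   15.1] t 36.7
lid 0.04 4 [ 0.589 -0.11   0.051] [ 0.591 -0.093  0.059]
lid 0.06 5 [ 0.565 -0.11   0.063] [ 0.593 -0.005  0.079]
lid 0.08 5 [ 0.565 -0.109  0.083] [ 0.593 -0.005  0.095]
lid 0.1 4 [ 0.567 -0.11   0.105] [ 0.594 -0.004  0.113]
lid 0.12 5 [ 0.568 -0.108  0.122] [ 0.594 -0.004  0.14 ]
lid 0.14 150 [ 0.57 -0.11  0.14] [ 0.614 -0.006  0.157]
```

View pics/s3.png

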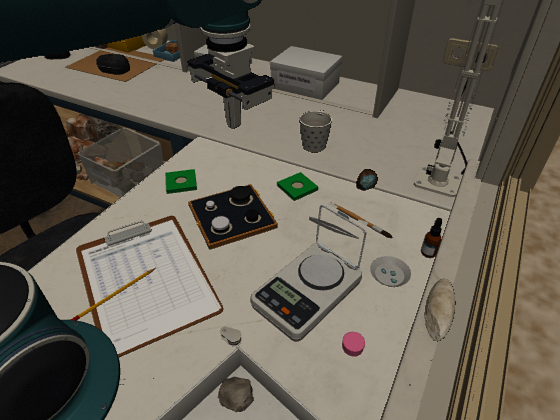

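The side view shows all four jars in the tray, the pan at (320,270) empty, and the lid standing open behind it with its top at about (345,215). I'll now go behind the lid with the fingers shut.

Call:
arm_command(
  series="255 0 0 -20 0;255 0 0 -25 0;255 -4 -12 0 0;255 -6 -20 0 0;255 -7.5 -25 0 0;255 -7.5 -25 0 0;255 -7.5 -25 0 0;255 -7.5 -25 0 0;255 -7.5 -25 0 0;255 -7.5 -25 0 0;255 -7.5 -25 0 0;255 -7.5 -25 0 0;255 -7.5 -25 0 0;255 -7.5 -25 0 0;255 -6 -14 0 0;255 -3.5 -6 0 0;255 0 0 0 0;255 0 0 0 0",
)

```text
clock: 38.6
eef_pos: [0.6669, -0.035, 0.2597]
orientation: [-0.1, 0.995, 0.0, -0.0]
contact_force: [-0.1, -0.3, 0.1]
finger_gap: 0.007
grasp_force: 0.0
```

```bash
python3 - <<'E'
from h import *
go(.665,-.036,.125)
d=wrist();P=cloud(d).reshape(-1,3);q=P[(P[:,2]>.06)&(P[:,2]<.17)];q=q[np.hypot(q[:,0]-.59,q[:,1]+.055)<.1]
for lo in np.arange(.06,.16,.02):
    k=q[(q[:,2]>lo)&(q[:,2]<=lo+.02)];print('lid',lo.round(2),len(k),*( (k.min(0).round(3),k.max(0).round(3)) if len(k) else ()))
snap('top','t3.png')
E
```

```text
at [ 0.6669 -0.035   0.2597] yaw 1.771 tilt [-4.e-04  2.e-04 -1.e+00] turn 0 shift [  2.   -0.6 134.7] t 38.6
lid 0.06 15 [ 0.565 -0.109  0.06 ] [ 0.592 -0.004  0.079]
lid 0.08 7 [ 0.567 -0.108  0.083] [ 0.593 -0.004  0.097]
lid 0.1 1 [ 0.594 -0.108  0.102] [ 0.594 -0.108  0.102]
lid 0.12 0
lid 0.14 1124 [ 0.568 -0.109  0.141] [ 0.613 -0.003  0.157]
```

View pics/t3.png

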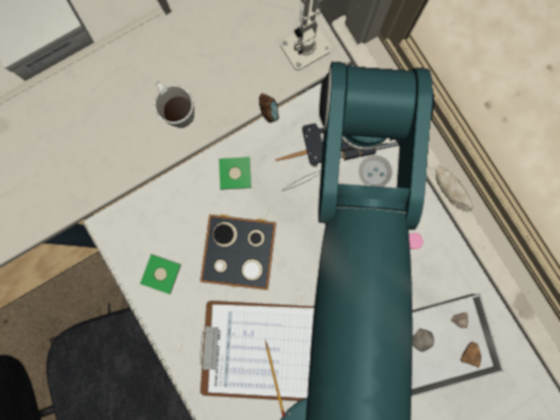

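The four jars show in their wells: large black (224,234), small black (256,238), tiny white (220,266), medium white (252,269). The arm hides the scale. I'll descend behind the lid.

Call:
arm_command(
  series="255 0 0 20 0;255 0 0 25 0;255 0 0 25 0;255 0 0 25 0;255 0 0 20 0;255 0 0 12 0;255 0 0 7 0;255 0 0 0 0;255 0 0 0 0;255 5 0 0 0;255 5 0 0 0;255 5 0 0 0;255 5 0 0 0;255 5 0 0 0;255 0 0 0 0",
)

```text
clock: 40.2
eef_pos: [0.6421, -0.0409, 0.1261]
orientation: [-0.1, 0.995, -0.0, 0.0]
contact_force: [0.7, -0.0, -0.2]
finger_gap: 0.005
grasp_force: 0.0
```

Call:
arm_command(
  series="255 5 0 0 0;255 5 0 0 0;255 5 0 0 0;255 5 0 0 0;255 5 0 0 0;255 5 0 0 0;255 5 0 0 0;255 5 0 0 0;255 5 0 0 0;255 5 0 0 0;255 5 0 0 0;255 5 0 0 0;255 0 0 0 0",
)

```text
clock: 41.5
eef_pos: [0.5833, -0.0528, 0.1259]
orientation: [-0.1, 0.995, 0.0, -0.0]
contact_force: [-0.3, -0.2, 0.6]
finger_gap: 0.003
grasp_force: 0.0
```

```bash
python3 - <<'E'
from h import *
snap('side','s4.png');go(.56,-.06,.125)
E
```

```text
at [ 0.5836 -0.0527  0.1259] yaw 1.771 tilt [-1.e-04  0.e+00 -1.e+00] turn 0 shift [24.6 -2.5  0.9] t 41.5
```

View pics/s4.png

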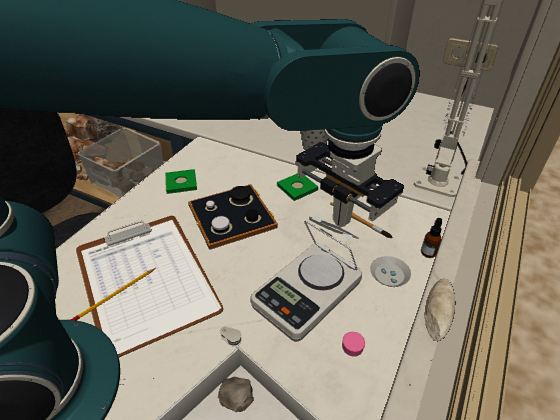

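The finger at (345,225) is pushing the lid, which leans well over the pan. I'll push further, then back off upward.

Call:
arm_command(
  series="255 5 0 0 0;255 5 0 0 0;255 5 0 0 0;255 5 0 0 0;255 5 0 0 0;255 5 0 0 0;255 0 0 0 0;255 0 0 -15 0;255 0 0 -25 0;255 0 0 -25 0;255 0 0 -25 0;255 0 0 -25 0;255 0 0 -25 0;255 0 0 0 0;255 0 0 0 0;255 0 0 0 0",
)

```text
clock: 43.15
eef_pos: [0.5543, -0.0585, 0.2654]
orientation: [-0.1, 0.995, 0.0, -0.0]
contact_force: [0.1, 0.2, -0.1]
finger_gap: 0.007
grasp_force: 0.0
```

```bash
python3 - <<'E'
from h import *
d=snap('side')
a=cv2.resize(d['frame'][160:350,180:400],None,fx=3,fy=3,interpolation=cv2.INTER_CUBIC);cv2.imwrite('pics/s5.png',a[...,::-1])
E
```

```text
(no output)
```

View pics/s5.png

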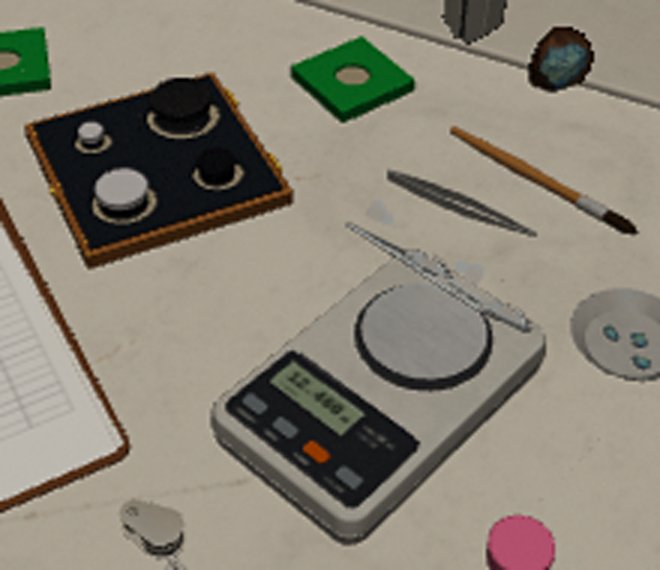

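The lid shows as an edge-on line from crop (350,225) to (530,325), and it may still be moving. I'll wait a moment and measure it.

Call:
arm_command(
  series="255 0 0 0 0;255 0 0 0 0;255 0 0 0 0;255 0 0 0 0;255 0 0 0 0;255 0 0 0 0;255 0 0 0 0;255 0 0 0 0",
)

```text
clock: 44.0
eef_pos: [0.5545, -0.0586, 0.266]
orientation: [-0.1, 0.995, -0.0, 0.0]
contact_force: [0.0, 0.5, 0.0]
finger_gap: 0.003
grasp_force: 0.0
```

```bash
python3 - <<'E'
from h import *
d=snap('side')
a=d['frame'][215:345,240:375]
w=wrist();b=w['frame'][60:330,120:440]
A=cv2.resize(a,(400,385),interpolation=cv2.INTER_CUBIC);B=cv2.resize(b,(400,385),interpolation=cv2.INTER_CUBIC)
cv2.imwrite('pics/s6.png',np.hstack([A,B])[...,::-1])
for n in('side','wrist'):
    P=cloud(load(n)).reshape(-1,3);q=P[(P[:,2]>.045)&(P[:,2]<.2)];q=q[np.hypot(q[:,0]-.53,q[:,1]+.065)<.11]
    for lo in np.arange(.045,.18,.015):
        k=q[(q[:,2]>lo)&(q[:,2]<=lo+.015)]
        if len(k):print(n,lo.round(3),len(k),k.min(0).round(3),k.max(0).round(3))
E
```

```text
side 0.045 42 [ 0.55  -0.114  0.045] [ 0.589 -0.006  0.057]
side 0.06 12 [ 0.537 -0.118  0.06 ] [ 0.574 -0.011  0.074]
side 0.075 9 [ 0.522 -0.12   0.076] [ 0.557 -0.012  0.09 ]
side 0.09 9 [ 0.514 -0.124  0.091] [ 0.548 -0.015  0.101]
side 0.105 43 [ 0.498 -0.127  0.106] [ 0.535 -0.024  0.12 ]
side 0.12 150 [ 0.497 -0.125  0.12 ] [ 0.538 -0.026  0.134]
wrist 0.045 108 [ 0.547 -0.114  0.045] [ 0.589 -0.006  0.06 ]
wrist 0.06 42 [ 0.534 -0.117  0.06 ] [ 0.573 -0.009  0.074]
wrist 0.075 54 [ 0.521 -0.12   0.075] [ 0.561 -0.012  0.09 ]
wrist 0.09 60 [ 0.509 -0.124  0.09 ] [ 0.548 -0.015  0.105]
wrist 0.105 190 [ 0.497 -0.126  0.105] [ 0.536 -0.018  0.12 ]
wrist 0.12 797 [ 0.497 -0.121  0.12 ] [ 0.537 -0.027  0.133]
```

View pics/s6.png

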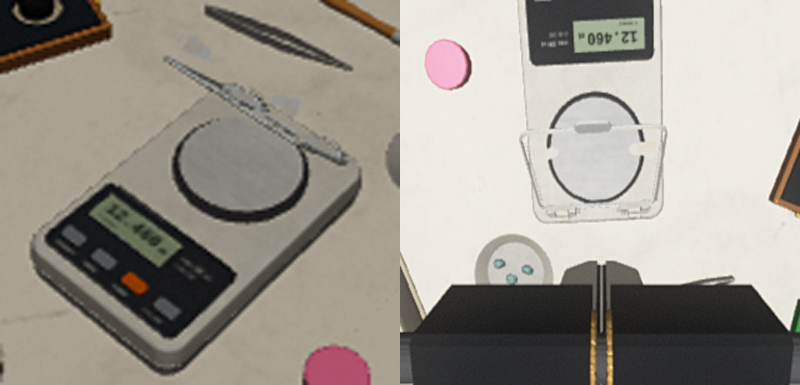

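The lid stands still at about 0.87 rad, with its free edge at z≈0.13, so it is not falling by itself. I'll press its top down gently from above, moving toward the free end.

Call:
arm_command(
  series="255 10 0 0 0;255 0 0 20 0;255 0 0 25 0;255 0 0 25 0;255 0 0 25 0;255 0 0 15 0;255 0 0 10 0;255 0 0 8 0;255 0 0 0 0;255 2 0 5 0;255 3 0 5 0;255 3 0 5 0;255 3 0 5 0;255 0 0 0 0",
)

```text
clock: 45.5
eef_pos: [0.5332, -0.0628, 0.1171]
orientation: [-0.1, 0.995, 0.0, -0.0]
contact_force: [-1.1, -0.2, 0.6]
finger_gap: 0.008
grasp_force: 0.0
```

```bash
python3 - <<'E'
from h import *
go(.53,-.06,.08)
wrist();snap('side')
for n in('side',):
    P=cloud(load(n)).reshape(-1,3);q=P[(P[:,2]>.045)&(P[:,2]<.2)];q=q[np.hypot(q[:,0]-.53,q[:,1]+.065)<.11]
    for lo in np.arange(.045,.18,.015):
        k=q[(q[:,2]>lo)&(q[:,2]<=lo+.015)]
        if len(k):print(n,lo.round(3),len(k),k.min(0).round(3),k.max(0).round(3))
E
```

```text
at [ 0.5332 -0.0628  0.1171] yaw 1.771 tilt [-1.e-03  1.e-04 -1.e+00] turn 0 shift [ 2.5  3.4 37.2] t 45.5
side 0.045 32 [ 0.537 -0.116  0.045] [ 0.588 -0.007  0.059]
side 0.06 15 [ 0.527 -0.123  0.061] [ 0.561 -0.013  0.075]
side 0.075 21 [ 0.493 -0.127  0.076] [ 0.542 -0.019  0.09 ]
side 0.09 92 [ 0.481 -0.129  0.09 ] [ 0.523 -0.024  0.105]
side 0.105 124 [ 0.485 -0.12   0.105] [ 0.527 -0.033  0.12 ]
side 0.12 79 [ 0.522 -0.079  0.121] [ 0.545 -0.05   0.135]
side 0.135 110 [ 0.52  -0.08   0.135] [ 0.545 -0.049  0.15 ]
side 0.15 116 [ 0.522 -0.082  0.15 ] [ 0.545 -0.05   0.165]
side 0.165 97 [ 0.522 -0.083  0.165] [ 0.543 -0.049  0.18 ]
side 0.18 10 [ 0.528 -0.082  0.18 ] [ 0.536 -0.076  0.187]
```

Call:
arm_command(
  series="255 4 0 5 0;255 4 0 5 0;255 4 0 5 0;255 4 0 5 0;255 4 0 5 0;255 4 0 5 0;255 2 0 4 0;255 0 0 3 0;255 0 0 2 0;255 0 0 0 0;255 0 0 0 0;255 0 0 0 0",
)

```text
clock: 46.8
eef_pos: [0.5085, -0.0679, 0.0791]
orientation: [-0.1, 0.995, -0.0, 0.0]
contact_force: [0.4, -0.5, -0.9]
finger_gap: 0.006
grasp_force: 0.0
```

```bash
python3 - <<'E'
from h import *
go(.51,-.06,.07)
snap('side')
for n in('side',):
    P=cloud(load(n)).reshape(-1,3);q=P[(P[:,2]>.045)&(P[:,2]<.12)];q=q[np.hypot(q[:,0]-.53,q[:,1]+.065)<.11]
    for lo in np.arange(.045,.12,.01):
        k=q[(q[:,2]>lo)&(q[:,2]<=lo+.01)]
        if len(k):print(n,lo.round(3),len(k),k.min(0).round(3),k.max(0).round(3))
E
```

```text
at [ 0.5085 -0.0679  0.0791] yaw 1.771 tilt [ 2.e-04 -0.e+00 -1.e+00] turn 0 shift [-3.   7.5  9.1] t 46.8
side 0.045 109 [ 0.463 -0.134  0.045] [ 0.517 -0.024  0.055]
side 0.055 56 [ 0.466 -0.125  0.056] [ 0.489 -0.04   0.065]
side 0.065 5 [ 0.469 -0.121  0.065] [ 0.489 -0.042  0.067]
side 0.075 15 [ 0.498 -0.077  0.08 ] [ 0.502 -0.059  0.085]
side 0.085 55 [ 0.497 -0.085  0.085] [ 0.52  -0.056  0.095]
side 0.095 64 [ 0.497 -0.084  0.095] [ 0.52  -0.054  0.105]
side 0.105 71 [ 0.497 -0.085  0.105] [ 0.519 -0.055  0.115]
side 0.115 33 [ 0.497 -0.085  0.115] [ 0.518 -0.055  0.12 ]
```

The lid has dropped shut: its top reads about 0.067 m. I'll lift clear and check.

Call:
arm_command(
  series="255 0 0 -15 0;255 0 0 -25 0;255 0 0 -30 0;255 0 0 -30 0;255 0 0 -30 0;255 0 0 -30 0;255 0 0 -30 0;255 0 0 0 0;255 0 0 0 0;255 0 0 0 0;255 0 0 0 0;255 0 0 0 0",
)

```text
clock: 48.05
eef_pos: [0.5082, -0.0679, 0.2683]
orientation: [-0.1, 0.995, 0.0, -0.001]
contact_force: [-0.8, 0.6, -0.7]
finger_gap: 0.002
grasp_force: 0.0
```

```bash
python3 - <<'E'
from h import *
wrist();snap('side')
for n in('side','wrist'):
    P=cloud(load(n)).reshape(-1,3);q=P[(P[:,2]>.045)&(P[:,2]<.2)];q=q[np.hypot(q[:,0]-.53,q[:,1]+.065)<.11]
    print(n,len(q),np.percentile(q[:,2],[50,90,99,100]).round(4),q.min(0).round(3),q.max(0).round(3))
d=load('side')
a=cv2.resize(d['frame'][160:350,180:400],None,fx=3,fy=3,interpolation=cv2.INTER_CUBIC);cv2.imwrite('pics/s7.png',a[...,::-1])
E
```

```text
side 58 [0.0527 0.0566 0.0585 0.0589] [ 0.465 -0.125  0.046] [ 0.488 -0.039  0.059]
wrist 50 [0.0529 0.0559 0.057  0.0571] [ 0.465 -0.125  0.047] [ 0.486 -0.039  0.057]
```

View pics/s7.png

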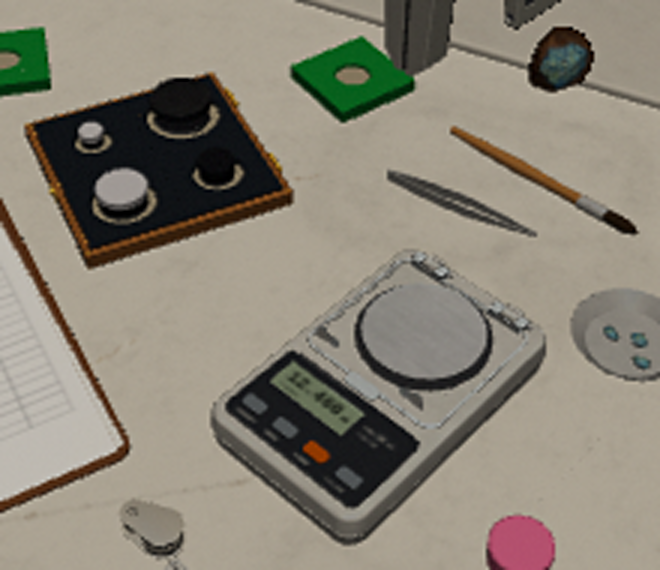

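The lid is shut, its rim flat on the case round the empty pan (crop (425,335)), and the jars sit in their wells. Handing in.

```bash
python3 -c "
from rig import order;print(order.job_done())"
```

```text
the job is handed in; nothing more can be done
None
```

The job is handed in at about 48 s on the robot's clock: the last images show all four jars upright in the wells of their own size and the scale empty with its lid shut, though the hand-in call gave no verdict.

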